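# Clear the shaker tray and swing its retaining bar shut

## Robot

A 6-joint arm with a two-finger parallel gripper is mounted at the origin on the work surface. World frame = base frame: x ahead of the robot, y to its left, z up, the work surface at z = 0. Lengths are in m, angles in rad, forces in N, time in s.
With the tool pointing down it reaches from about 0.275 to 0.875 m from the base axis. Payload 12.5 kg.
Tool frame: the origin (TCP) lies on the centre line of the jaws, within the pads' length; the fingertips stand r.finger_overhang ahead of it and the grasp point (between the pads) lies 3 mm ahead of it (r.finger_overhang is the distance from the TCP to the fingertips, in m); z points along the fingers, y is the line along which they close (so a half turn about z gives the same grasp; the last joint's range is limited). The gripper opens to 85 mm and grips with 20 to 120 N. Pads are 22 mm wide; open, the fingers measure 114 mm over their backs; the gripper's body (76 mm by 85 mm) begins 54 mm behind the grasp point. The pads swing forward as they close: fully open they stand 13 mm farther back than shut.
Start: joints at [-1.215, 0.351, 1.652, -0, 1.139, -0.085], TCP at [0.235, -0.497, 0.253] pointing down, gripper open.
Joint ranges: [-2.75, 2.75], [-0.79, 2.1], [0.01, 2.65], [-1.57, 4.71], [0.07, 3.14], [-2.87, 2.87]. Speed limits (rad/s): [2.22, 2.22, 2.79, 3.14, 3.14, 3.14].

## Interface

Orientations are given as a unit quaternion [x, y, z, w].
In Python, from cell import r, optics gives the robot as it stands. The module is installed in compiled form; this text tells all that it offers. Calls block until the motion is done:
- r.move_to(position, orientation): joint-space move of the TCP to a pose.
- r.move_linear(position, rot=None, vel=0.15): straight line of the TCP; rot=None keeps the orientation; vel is the mean speed in m/s.
- r.set_joints(angles): joint-space move.
- r.set_gripper(opening, squeeze=None): opening from 0.0 (shut) to 1.0 (fully open); squeeze is the grip in N (None keeps the last); returns when the fingers have stopped.
- r.sleep(seconds).
- r.inverse_kinematics(position, orientation): joint angles nearest the present ones, or None.
- optics.get_image(name): name is "scene" or "top" or "wrist"; returns a dict with "pixels" (480x640x3 uint8, red, green, blue), "depth" (480x640 float32, m along the optical axis (not along the pixel's ray), 0 where there is no reading), "fx", "fy", "cx", "cy" (pixels), "camera_from_world" (4x4, takes a point from world to camera coordinates); the wrist camera has in their place "mount" (4x4, takes a point from camera to tool coordinates, whose origin is the TCP and whose axes are the flange's). Camera axes: x right, y down, z forward; pixel columns grow to the right and rows downward; lengths in m; the calibration is good to about 2 mm. A picture is of the moment at which its call begins: read the wrist's pose just before it.
A pose or a line that the arm cannot do raises r.PlanningError and nothing moves.
- r.hand_in(): hands the job in; it is judged then, once.
Readings, each from a call of its own:
- r.current_t(): time.
- r.current_q(): joint angles.
- r.current_qvel(): joint speeds.
- r.current_effort(): joint torques, N m.
- r.current_tool_pos(): TCP position.
- r.current_ee_rot(): TCP orientation.
- r.current_contact_force(): force on the tool from outside, world axes, zero at the start.
- r.current_torque(): the same for the moment, N m.
- r.current_opening(): opening from 0.0 (shut) to 1.0 (fully open).
- r.current_finger_force(): force on a finger pad.
Only numpy, scipy, OpenCV 4.12 (cv2) and the standard library are available. Lean on these libraries where they do the work, as an engineer would, in place of code of your own. Each camera call takes 0.05 s, during which the arm holds its last target. There are 200 camera calls.

## Task

Three chips of broken porcelain lie on the shaker tray where its retaining bar has to swing: with the scraper block, never touching the chips with the fingers, sweep them off the tray's open side into the catch trough. Then, without lifting the bar, swing its free end in, its heel end pivoting against the post beside it, until the bar lies in line against both posts and shuts in the two jars. Finish with the scraper block standing upright on the bench, and do not disturb the jars or the beaker.

Things in the scene. Friction and masses are not known exactly. Their poses are not given: they have to be found in the camera images.
- tray: Fixed low shaker tray, flat dark grey top 30 mm above the bench, no rim. Origin at bench level, midway between its two posts, on the line where the bar's centreline must end up. In its frame (mm): top spans x -240 to +115, y -142.5 to +145; y runs along that line, +y towards the bar's heel; +x towards the jars. In line, the bar lies on x = 0 from y about +127 (heel end) to -133 (free end).
- trough (a point): Centre of the inner floor of the fixed steel catch trough along the tray's open (-y) edge, at tray x -40, y -190, 4 mm above the bench; axes as the tray. Outside it spans tray x -115 to +35, y -142.5 to -237.5 mm; walls 4 mm thick, 22 mm high, 8 mm below the tray top.
- heel_post (a point): Centre of the top of the heel post, a fixed steel post 16 mm in diameter rising 35 mm above the tray top (top 65 mm above the bench), at tray x -20, y +107.5 mm. It touches the bar's side that faces the tray's front (-x).
- toe_post (a point): Centre of the top of the toe post, same size, at tray x +20, y -107.5 mm. It stops the bar's other side (+x) near its free end when the bar is in line.
- bar_mid (a point): Centre of the top face of the loose retaining bar: a plain steel-coloured bar 260 long, 24 wide, 20 mm high, 0.25 to 0.5 kg, flat on the tray (top face 50 mm above the bench). It starts with its heel end 1 to 10 mm from the heel post and its free end swung 50 to 63 degrees from the line towards the tray's front (-x). Axes: -y along the bar to its free end, +x its side facing the chips.
- bar_heel (a point): Point on the centreline of the bar's top face, 20 mm from its heel end; axes as bar_mid. In line it lies at tray x 0, y about +107.5 mm, beside the heel post, whose axis is then 20 mm away.
- bar_toe (a point): Point on the bar's top face, on its centreline, 215 mm from bar_heel, 25 mm from the free end; same axes. In line it lies at tray x 0, y about -107.5 mm.
- chip1: Chip of broken white porcelain, about 21 x 17 x 12 mm, 11 g, lying on the tray top. Origin: centre of its underside.
- chip2: Chip of broken white porcelain, about 21 x 17 x 12 mm, 11 g, lying on the tray top. Origin: centre of its underside.
- chip3: Chip of broken white porcelain, about 21 x 17 x 12 mm, 11 g, lying on the tray top. Origin: centre of its underside.
- scraper: Light grey scraper block with a black rubber foot, 0.16 kg, standing on the bench to the left or the right of the tray. Foot and lower body 26 mm (its x) by 76 mm (its y), up to 36 mm high; above it a grip 22 mm (x) by 52 mm (y) up to 68 mm high. Origin: centre of its underside. It scrapes with either wide face.
- jar1: Closed jar with a white cap, 58 mm across, 55 mm tall, standing on the tray behind the bar's place; a bystander. Origin: centre of its underside.
- jar2: Closed jar with a white cap, 58 mm across, 55 mm tall, standing on the tray behind the bar's place; a bystander. Origin: centre of its underside.
- beaker: Glass beaker 68 mm across, 85 mm tall, standing on the bench on the other side of the tray from the scraper; a bystander. Origin: centre of its underside.

How it is judged:
On the way, in this order (a step that is already met when the one before it is completed fails the run):
1. all three chips lie in the catch trough (y of chip1 in the frame of tray between -0.2375 and -0.146 m and x of chip1 in the frame of tray between -0.115 and 0.035 m and z of each of chip1, chip2, chip3 in the frame of tray below 0.034 m and y of chip2 in the frame of tray between -0.2375 and -0.146 m and x of chip2 in the frame of tray between -0.115 and 0.035 m and y of chip3 in the frame of tray between -0.2375 and -0.146 m and x of chip3 in the frame of tray between -0.115 and 0.035 m), for 0.2 s.
2. the bar lies in line, against both posts (x of bar_heel in the frame of tray between -0.004 and 0.004 m and x of bar_toe in the frame of tray between -0.004 and 0.004 m and y of bar_heel in the frame of tray between 0.0875 and 0.1275 m), for 0.2 s.
At the end, for the whole second after the job is handed in: All three chips are in the catch trough; the bar's centreline is within 4 mm of the line between the posts at both posts and its heel is within 20 mm along that line of its place; the scraper block stands upright (within 7 degrees) and at rest on the bench (all of step 1 and all of step 2 and height (world z) of scraper below 0.004 m and angle between scraper's own z axis and vertical below 0.12 rad and linear speed of scraper below 0.02 m/s); the robot touches nothing.
It fails at once if a chip is touched with the fingers (contact force between the fingers and chip1 above 0.3 N or contact force between the fingers and chip2 above 0.3 N or contact force between the fingers and chip3 above 0.3 N).
It fails at once if the bar is lifted (either end more than 8 mm) (height (world z) of any of bar_heel, bar_toe above 0.058 m).
It fails at once if the bar's heel leaves its post (heel point over 45 mm from the post's axis) (horizontal distance between bar_heel and heel_post above 0.045 m).
It fails at once if a jar or the beaker is moved more than 15 mm (distance of any of jar1, jar2, beaker from where it was at the start of the episode above 0.015 m).
It also fails if it takes over 66 s, if anything falls off the work surface, if the arm or the gripper's body presses on something with over 40 N, if the wrist force passes 120 N, or if a joint passes its speed limit or range.

## Working session

There is one attempt and no reset: what is moved stays moved. The work goes in short steps, each a Python script; the robot and the scene stay as the last script left them, time stands still between calls to the robot, and variables do not carry over. Pictures are saved under pics/ and viewed, at most 10 in all, crops included, and the job is handed in when it is done.

```bash
mkdir -p pics
cat > h.py <<'E'
from cell import r, optics
import numpy as np, cv2
def snap(n):
    d=optics.get_image(n); np.savez('%s.npz'%n,**d); return d
def save(d,f): cv2.imwrite('pics/'+f,cv2.cvtColor(d['pixels'],cv2.COLOR_RGB2BGR))
def ray(d,u,v,z):
    "world point at pixel u,v on plane z"
    T=np.linalg.inv(d['camera_from_world']); o=T[:3,3]
    w=T[:3,:3]@np.array([(u-d['cx'])/d['fx'],(v-d['cy'])/d['fy'],1]); return o+w*(z-o[2])/w[2]
def cloud(d):
    T=np.linalg.inv(d['camera_from_world']); v,u=np.mgrid[:480,:640]; D=d['depth']
    P=np.stack([(u-d['cx'])/d['fx']*D,(v-d['cy'])/d['fy']*D,D],-1)
    return P@T[:3,:3].T+T[:3,3]
E
python3 - <<'E'
from h import *
for n in('scene','top'):
    d=snap(n); save(d,n+'0.png'); print(n,d['fx'],np.linalg.inv(d['camera_from_world']).round(3))
print(r.finger_overhang,r.current_t())
E
```

```text
scene 438.7053363457593 [[ 0.609  0.568 -0.554  1.052]
 [ 0.793 -0.424  0.438 -0.409]
 [ 0.014 -0.705 -0.709  0.718]
 [ 0.     0.     0.     1.   ]]
top 591.5504897439756 [[ 1.100e-02 -9.960e-01  9.200e-02  4.880e-01]
 [-1.000e+00 -1.100e-02 -1.000e-03 -2.600e-02]
 [ 2.000e-03 -9.200e-02 -9.960e-01  1.148e+00]
 [ 0.000e+00  0.000e+00  0.000e+00  1.000e+00]]
0.022 0.1
```

View pics/top0.png

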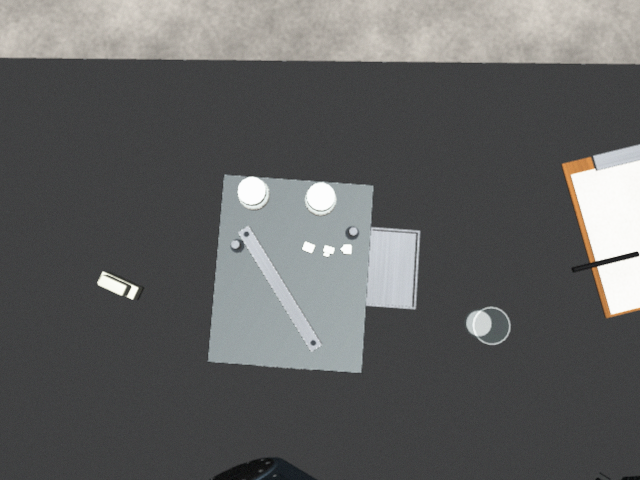

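View pics/scene0.png

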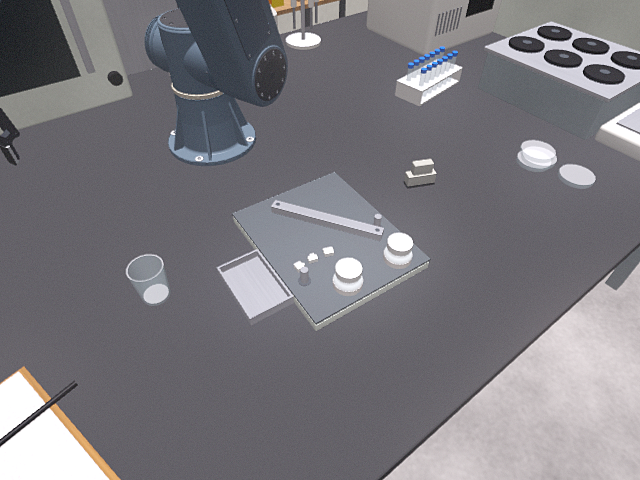

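The top view shows the tray with corners at about (223,175), (373,185), (361,373) and (209,362), and the trough to its right. The posts are at (237,244) and (352,232), the bar runs from (243,228) to (317,350), and the chips are at (308,247), (328,251) and (346,249). The scraper is at (120,285). I'll enlarge it next.

Run:
```python
from h import *
d=dict(np.load('top.npz')); im=cv2.cvtColor(d['pixels'],cv2.COLOR_RGB2BGR)
a=cv2.resize(im[215:365,220:420],None,fx=4,fy=4,interpolation=cv2.INTER_CUBIC)
cv2.imwrite('pics/crop_tray.png',a)
b=cv2.resize(im[260:310,85:155],None,fx=8,fy=8,interpolation=cv2.INTER_CUBIC); cv2.imwrite('pics/crop_scr.png',b)
C=cloud(d); 
def at(lo,hi,u0,u1,v0,v1):
    m=np.zeros((480,640),bool); m[v0:v1,u0:u1]=1; m&=(C[...,2]>lo)&(C[...,2]<hi); return m
def rect(m):
    n,l,s,_=cv2.connectedComponentsWithStats(m.astype(np.uint8)); l=l==1+s[1:,4].argmax()
    P=C[l]; (c,wh,a)=cv2.minAreaRect((P[:,:2]*1000).astype(np.float32)); return np.round(c,1),np.round(wh,1),round(a,2),P[:,:2].mean(0).round(4),P[:,2].mean().round(4)
print('tray',rect(at(.022,.2,195,385,165,385)))
print('bar',rect(at(.044,.056,240,330,222,360)))
print('scr low',rect(at(.028,.045,85,160,260,310)),'all',rect(at(.02,.1,85,160,260,310)),'top',rect(at(.06,.075,85,160,260,310)))
for n,w in dict(hp=(228,247,236,252),tp=(342,362,222,240)).items(): print(n,rect(at(.06,.07,*w)))
m=at(.036,.06,298,358,238,262)
n,l,s,c=cv2.connectedComponentsWithStats(m.astype(np.uint8))
for i in range(1,n): print(s[i],C[l==i].mean(0).round(4))
print('corn',[ray(d,u,v,.03)[:2].round(4) for u,v in((223.5,175),(373,185),(361.5,373),(208.5,362))])
for n,w in dict(j1=(230,275,170,215),j2=(300,340,175,220),bk=(460,515,300,350)).items(): print(n,rect(at(.05,.1,*w)))
```

```text
tray (array([523.3,  -5.6]), array([324.2, 355.7]), 86.51, array([0.5211, 0.0114]), np.float64(0.0345))
bar (array([494.4,  33.7]), array([260.3,  24.3]), 32.55, array([0.493 , 0.0325]), np.float64(0.0502))
scr low (array([496.8, 336.8]), array([77.3, 26.1]), 64.51, array([0.494 , 0.3223]), np.float64(0.0359)) all (array([496.8, 336.8]), array([77.3, 26.1]), 64.51, array([0.4954, 0.3299]), np.float64(0.0539)) top (array([495.8, 337.4]), array([53.6, 22.8]), 65.84, array([0.4961, 0.3363]), np.float64(0.0676))
hp (array([572.9, 115.2]), array([13.4, 13.3]), 1.45, array([0.5734, 0.1151]), np.float64(0.0648))
tp (array([ 600.2, -101.4]), array([13.4, 14.8]), 88.34, array([ 0.5998, -0.1013]), np.float64(0.065))
[335 240   1   1   1] [ 0.5857 -0.0704  0.0361]
[302 242  13  12 101] [ 0.5708 -0.019   0.0419]
[340 245  12  10  95] [ 0.5678 -0.091   0.0421]
[323 246  11  11  95] [ 0.5647 -0.0564  0.041 ]
[335 253   1   1   1] [ 0.5611 -0.0706  0.0366]
[301 259   1   1   1] [ 0.5492 -0.0067  0.0362]
corn [array([0.709 , 0.1439]), array([ 0.6927, -0.1426]), array([ 0.3386, -0.1217]), array([0.3558, 0.1632])]
j1 (array([667.4,  83.7]), array([54.7, 54.5]), 72.79, array([0.6663, 0.083 ]), np.float64(0.0796))
j2 (array([658.8, -41.4]), array([53.3, 57. ]), 26.25, array([ 0.6571, -0.0404]), np.float64(0.0801))
bk (array([ 431.6, -346.8]), array([67.2, 65.6]), 89.98, array([ 0.4303, -0.3526]), np.float64(0.0733))
```

View pics/crop_tray.png

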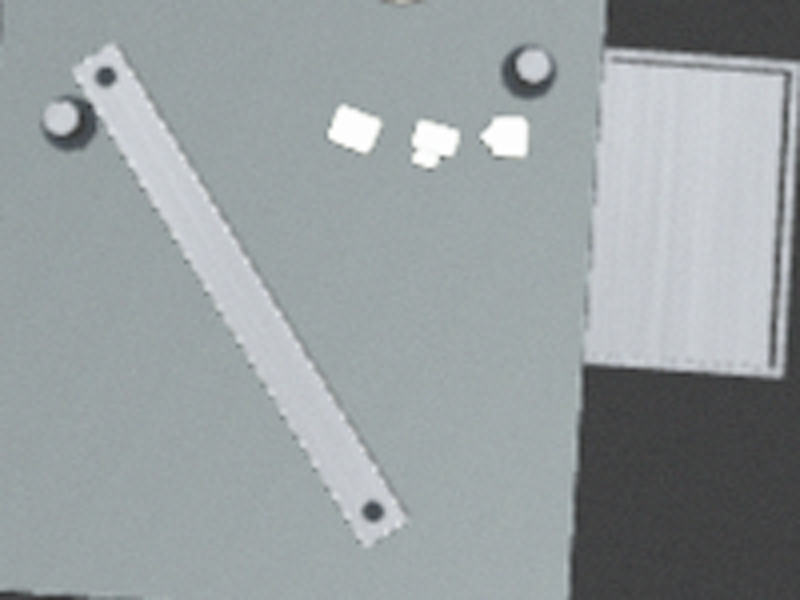

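View pics/crop_scr.png

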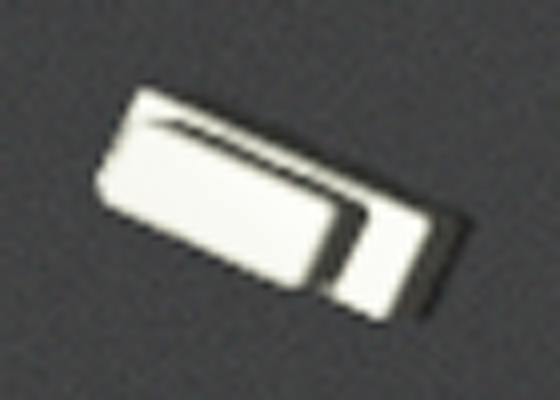

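The enlarged views show the chips at crop (355,128), (435,142) and (507,137), clear of the toe post at (533,65). The bar's heel is beside the heel post at (68,118), and the scraper's long axis lies at about 65° in world. I'll grasp the scraper and sweep.

```bash
cat >> h.py <<'E'
from scipy.spatial.transform import Rotation as Ro
TY=-3.48; O=np.array([.5866,.0069]); A=np.radians(TY)
RT=np.array([[np.cos(A),-np.sin(A)],[np.sin(A),np.cos(A)]])
W=lambda x,y: O+RT@np.array([x,y])/1000.      # tray mm -> world m
Tr=lambda p:(RT.T@(np.asarray(p)[:2]-O))*1000
G=.061                                        # TCP above scraper underside
SC=np.array([.4962,.3371]); SPSI=-25.
def q(psi):
    c,s=np.cos(np.radians(psi)),np.sin(np.radians(psi))
    return Ro.from_matrix([[-s,c,0],[c,s,0],[0,0,-1]]).as_quat()
def pose(xy,zb,psi): return [*map(float,xy),zb+G],q(psi)   # zb: scraper underside
def lin(xy,zb,psi,vel=.15): p,o=pose(xy,zb,psi); r.move_linear(p,o,vel)
def F(): return np.round(r.current_contact_force(),1)
def arc(th,s=215,back=0,tilt=6):
    "scraper centre (tray mm) and psi (world deg): its toe-side corner on the bar's front face at s from the post"
    t=np.radians(th); n=np.array([np.cos(t),-np.sin(t)]); u=np.array([-np.sin(t),-np.cos(t)])
    P=np.array([-20,107.5])+(8-back)*n+s*u
    a=np.radians(tilt-th); n2=np.array([np.cos(a),np.sin(a)]); u2=np.array([n2[1],-n2[0]])
    return W(*(P-38*u2-13*n2)),np.degrees(a)+TY
E
python3 - <<'E'
from h import *
for k in(0,180):
  print(k,[None if (j:=r.inverse_kinematics(*pose(xy,z,p+k))) is None else np.round(j,2) for xy,z,p in
  [(SC,0,SPSI),(W(-18,8),.031,TY-90),(W(-34,-172),.031,TY-90),(arc(54,back=25)[0],.031,arc(54)[1]),(arc(0)[0],.031,arc(0)[1])]])
E
```

```text
0 [array([ 0.52,  0.69,  1.64, -0.  ,  0.81,  0.96]), array([-0.05,  0.6 ,  1.72, -0.  ,  0.82,  1.58]), array([-0.37,  0.59,  1.73, -0.  ,  0.82,  1.26]), array([ 0.  ,  0.38,  2.13, -0.  ,  0.63,  0.9 ]), array([-0.2 ,  0.58,  1.75, -0.  ,  0.81, -0.24])]
180 [array([ 0.52,  0.69,  1.64, -0.  ,  0.81, -2.19]), array([-0.05,  0.6 ,  1.72, -0.  ,  0.82, -1.56]), array([-0.37,  0.59,  1.73, -0.  ,  0.82, -1.88]), array([ 0.  ,  0.38,  2.13, -0.  ,  0.63, -2.24]), None]
```

Run:
```python
from h import *
r.set_gripper(1.0,60)
r.move_to(*pose(SC,.1,SPSI)); lin(SC,0,SPSI,.12)
r.set_gripper(0.0,60); print('open',r.current_opening(),r.current_finger_force(),F(),r.current_t())
lin(SC,.1,SPSI,.2); print(F())
r.move_to(*pose(W(-18,8),.1,TY-90))
d=snap('scene'); top=snap('top'); save(top,'top1.png')
im=cv2.resize(d['pixels'][130:330,200:460],None,fx=2.3,fy=2.3,interpolation=cv2.INTER_CUBIC); save(dict(pixels=im),'held.png')
print(r.current_tool_pos(),r.current_t())
```

```text
open 0.24511925060433548 59.03147041797638 [0.2 0.7 2.9] 4.9917
[ 0.2  0.2 -2.5]
[0.56910142 0.01713995 0.16088656] 6.9917
```

View pics/held.png

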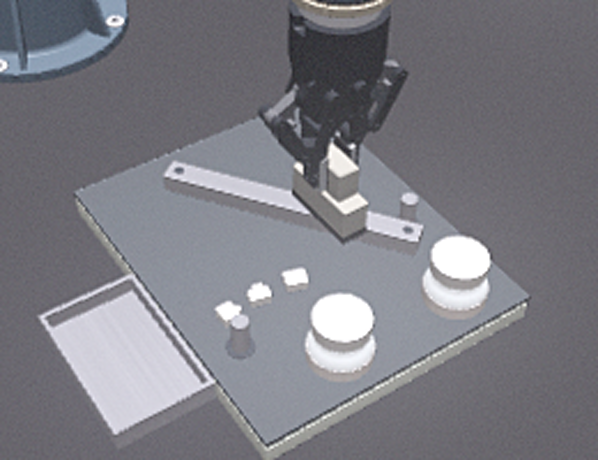

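The scraper is held upright and level at crop (330,195), above the tray, with the chips at (230,312), (260,293) and (295,278). Sweeping now.

Run:
```python
from h import *
z=.0312; p=TY-90
lin(W(-18,8),z,p,.1); print(F())
lin(W(-34,-60),z,p,.06); print(F())
lin(W(-34,-125),z,p,.06); print(F())
lin(W(-34,-170),z,p,.06); print(F(),r.current_t())
lin(W(-34,-170),.09,p,.15)
r.move_to(*pose(arc(56,back=25)[0],.1,arc(56)[1]))
d=snap('top'); C=cloud(d)
im=cv2.resize(d['pixels'][165:385,195:435],None,fx=2.6,fy=2.6,interpolation=cv2.INTER_CUBIC); save(dict(pixels=im),'swept.png'); print(r.current_t())
```

```text
[ 0.5 -0.2 -2. ]
[-0.4  0.2 -1.8]
[ 0.4 -0.1 -1.2]
[-0.1 -0.2 -1. ] 11.2833
12.8833
```

View pics/swept.png

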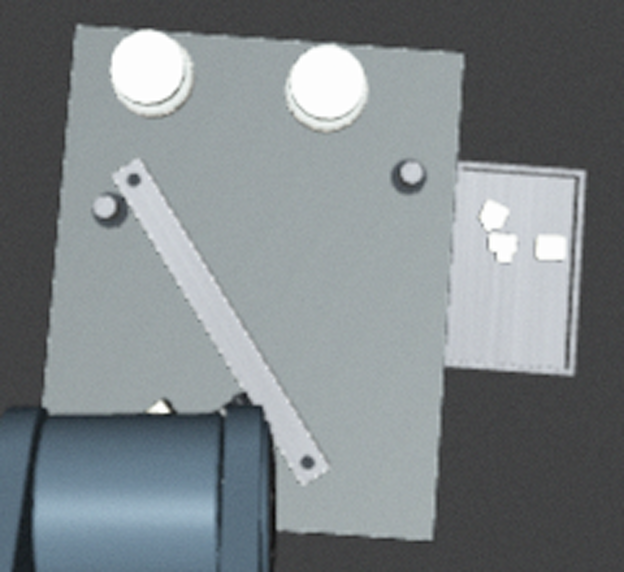

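All three chips are in the trough at crop (493,215), (503,246) and (550,247), and the jars and bar have not moved. Next I swing the bar in.

Run:
```python
from h import *
z=.032
xy,p=arc(56,back=25); lin(xy,z,p,.12); f0=np.array(r.current_contact_force()); print(f0.round(1))
for th in [54,48,42,36,30,24,18,12,7,4]:
    xy,p=arc(th); lin(xy,z,p,.07)
print(F(),r.current_t())
d=snap('top'); im=cv2.resize(d['pixels'][165:385,195:435],None,fx=2.6,fy=2.6,interpolation=cv2.INTER_CUBIC); save(dict(pixels=im),'swing.png')
```

```text
[-0.3 -0.6 -1.6]
[ 0.   0.2 -1.6] 17.775
```

View pics/swing.png

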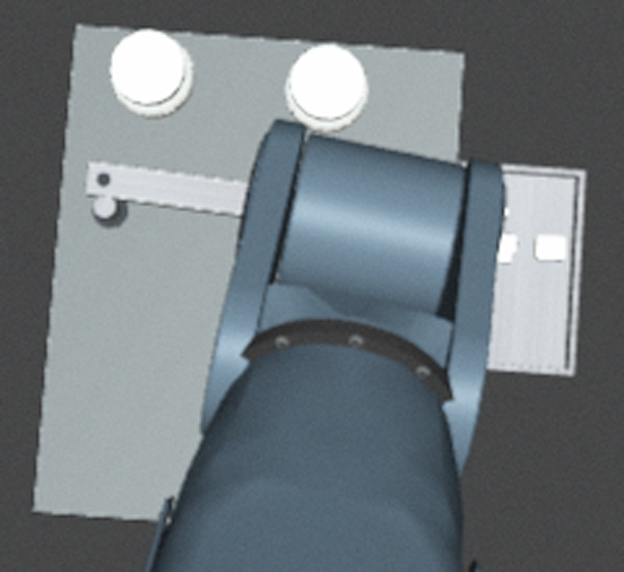

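The bar's heel is snug above the heel post, with its hole at crop (104,180), and the bar is nearly in line. I'll close the rest in small steps while watching the force.

Run:
```python
from h import *
z=.032
for th in [3,2,1.2,.8,.4,.1,-.2,-.5,-.8,-1.1]:
    xy,p=arc(th); lin(xy,z,p,.03); f=F(); print(th,f)
    if abs(f[0])>6: break
print(r.current_t())
xy,p=arc(th,back=30); lin(xy,z,p,.1); lin(xy,.1,p,.2)
r.move_to(*pose(SC,.1,SPSI)); 
d=snap('top'); C=cloud(d); m=np.zeros((480,640),bool); m[200:300,215:375]=1; m&=(C[...,2]>.044)&(C[...,2]<.056)
n,l,s,_=cv2.connectedComponentsWithStats(m.astype(np.uint8)); P=C[l==1+s[1:,4].argmax()]
c,wh,a=cv2.minAreaRect((P[:,:2]*1000).astype(np.float32)); print(Tr(np.array(c)/1000),wh,a)
T=(P[:,:2]-O)@RT*1000
for y in(107,60,-60,-107): k=T[abs(T[:,1]-y)<10]; print(y,(k[:,0].min()+k[:,0].max())/2,k[:,0].mean())
im=cv2.resize(d['pixels'][165:385,195:435],None,fx=2.6,fy=2.6,interpolation=cv2.INTER_CUBIC); save(dict(pixels=im),'final.png'); print(r.current_t())
```

```text
3 [-1.5 -0.4 -0.2]
2 [-0.6 -0.  -1.5]
1.2 [-0.7  0.4 -2.7]
0.8 [-0.3  0.3 -2. ]
0.4 [-0.2 -0.9 -0.8]
0.1 [-1.5  0.4  0.4]
-0.2 [-5.8  0.4  2. ]
-0.5 [-9.8  1.   5.6]
19.825
[ 0.06180569 -4.94630848] (260.0799560546875, 25.13666343688965) 86.54428100585938
107 -0.1439699143730362 -0.1855867391765704
60 -0.2224022926370557 -0.02059769292202047
-60 -0.4781560533979716 -0.39576398952660213
-107 0.1954926408640194 -0.4635476847088805
22.3
```

View pics/final.png

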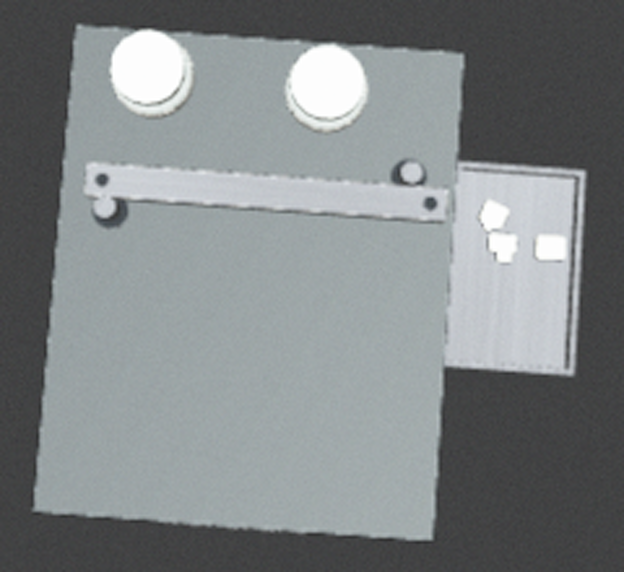

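The bar lies in line against both posts, from crop (85,178) to (447,205), and the chips are in the trough. The last step is to set the scraper down.

Run:
```python
from h import *
lin(SC,.006,SPSI,.12); f0=np.array(r.current_contact_force())[2]
for z in np.arange(.005,-.0031,-.001):
    lin(SC,z,SPSI,.03); f=r.current_contact_force()[2]-f0
    if f>3: break
print(z,f)
r.set_gripper(1.0); r.sleep(.3); lin(SC,.12,SPSI,.15); r.sleep(.5)
r.move_to(*pose(SC+[-.1,.2],.2,SPSI))
d=snap('top'); C=cloud(d); w=C[255:315,80:165]; print(w[w[...,2]>.06].mean(0).round(4),w[...,2].max(),F(),r.current_t())
im=cv2.resize(d['pixels'][245:325,70:170],None,fx=5,fy=5); save(dict(pixels=im),'scr_end.png')
```

```text
0.0 3.2180519744669644
[0.4958 0.3075 0.1535] 1.1481280301886334 [0.6 0.4 0.6] 28.1167
```

View pics/scr_end.png

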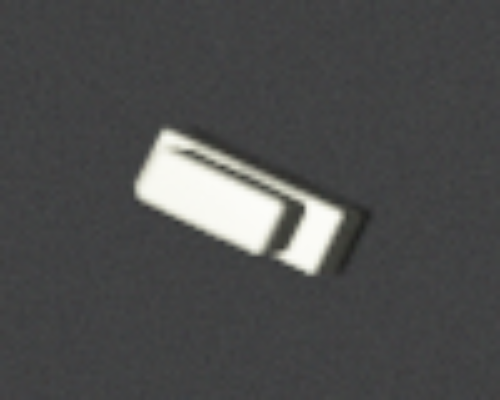

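The scraper stands upright where it started, at crop (235,200), with the same outline as before.

```bash
python3 -c "
from h import *
print(r.hand_in())"
```

```text
the job is handed in; nothing more can be done
None
```

The job is handed in after about 28 s of the 66 s allowed: the last pictures show all three chips in the trough, the bar in line within about 0.5 mm by depth measurement and against both posts, the scraper upright on the bench and the jars unmoved; I did not re-measure the beaker, and the hand-in returned no verdict.

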